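# Pass a tested board carrier through the one-way gate

### The arm

A 6-joint arm with a two-finger parallel gripper is mounted at the origin on the work surface. World frame = base frame: x ahead of the robot, y to its left, z up, the work surface at z = 0. Lengths are in mm, angles in rad, forces in N, time in s.
With the tool pointing down it reaches from about 300 to 775 mm from the base axis. Payload 14.6 kg.
Tool frame: the origin (TCP) lies between the finger pads; the fingertips stand 8 mm ahead of it and the grasp point (between the pads) lies 11 mm behind it; z points along the fingers, y is the direction in which the jaws open and shut (so a half turn about z gives the same grasp; the last joint's range is limited). The gripper opens to 94 mm and grips with 3 to 60 N. Pads are 16 mm wide; open, the fingers measure 119 mm over their backs; the gripper's body (75 mm by 177 mm) begins 78 mm behind the grasp point.
Start: joints at [-1.345, 0.3, 1.521, -0, 1.321, -0.067], TCP at [158.742, -526.584, 213.446] pointing down, gripper open.
Joint ranges: [-3.03, 3.03], [-0.79, 2.21], [0.23, 2.52], [-1.04, 4.18], [0, 3.07], [-2.55, 2.55]. Speed limits (rad/s): [2.22, 2.22, 2.57, 3.14, 3.14, 3.14].

### API

Orientations are given as [roll, pitch, yaw] about the fixed x, y, z axes, in that order (R = Rz(yaw) Ry(pitch) Rx(roll)).
In Python, from cell import manip, cams, models gives the robot as it stands. The module is installed in compiled form; this text tells all that it offers.
- The arm moves only by the shell command python3 -m pendant 'ROWS' [OPENING] [FORCE]. ROWS is JSON, a list that holds one entry, the list of rows, each a list of 4 numbers: the shift along the tool's x, y, z in cm, then the turn about the tool's z in rad. In form: [[[x, y, z, roll], ...]]. A call has 1 to 5 rows; each row is the pose to reach, as a shift and turn from the pose commanded when the call began, along the tool's axes at that moment; what a row does not reach only later rows make up. A row lasts 1/10 s, in which the tool goes at most 50 mm and 8.59 degrees, less where a joint would pass 70% of its speed; a pose out of reach is approached as far as the arm can. A call with a gripper value outside its range is refused whole. OPENING is the opening, from -1 (shut) to 1 (fully open), so that 0 is half open, set as the call begins (- or left out, the last holds). The fingers move at their own pace and stop on an object; FORCE is the grip in N (left out, the last holds). Time passes only in rows, so rows that repeat a pose let the fingers close. It gives the time, the measured TCP pose, the force and the opening at its end, in the units of the state.
- manip.read_state(): the state, without advancing time (a new reading comes with each control period).
- cams.camera(name): name is "scene" or "top" or "wrist"; returns a dict with "frame" (384x512x3 uint8, red, green, blue), "K" (3x3 intrinsics, pixels), "pose" (4x4, takes a point from camera to world coordinates). Camera axes: x right, y down, z forward; pixel columns grow to the right and rows downward; lengths in mm; the calibration is good to about 2 mm. A picture is of the moment at which its call begins. There is no depth.
- manip.sign_off(): hands the job in, once; it reports no verdict.
Trained networks look in the newest picture that a camera, given by its name, has taken for a name from the list of things; names that differ only in an ending like _2 or _b are one class to them, and where a whole thing is asked for, a point or a joint stands for the part that bears it (a point fixed in the world has none). Each returns a list of dicts, best first, with "score" (0 to 1); they miss things now and then, are a little off and sometimes report something else, mostly with a low value. They report only what shows in the picture. A call takes as long as a camera call.
- models.regions_of(camera, name): "pixels" (384x512 bool, what is visible of it) and "point" ([column, row] in pixels, amid what is visible of it).
The state is a dict: "clock": time; "joints": joint angles; "qd": joint speeds; "effort": joint torques, N m; "eef_pos": TCP position; "eef_rot": TCP orientation; "wrist_force": force on the tool from outside, world axes, zero at the start; "moment": the same for the moment, N m; "finger_gap": finger opening in mm.
Only numpy, scipy, OpenCV 4.12 (cv2) and the standard library are available. Lean on these libraries where they do the work, as an engineer would, in place of code of your own. Each camera call takes 0.05 s, during which the arm holds its last target.

### The job

Stand the board carrier in the mouth of the guide lane, rounded nose towards the sprung flap, and slide it along the bench through the flap (never lifted over it) in one forward push: once it has begun to open, the flap must not swing back until the carrier is clear through. Keep pushing gently until the nose has just shoved the stiff follower plate back by about half a centimetre, then come away so that the flap shuts behind the carrier. Do not ram or jam anything, nor disturb the spool, bin and bottle.

Things in the scene. Friction and masses are not known exactly. Their poses are not given: they have to be found in the camera images.
- lane: Fixed aluminium guide lane, open above and below (parts slide on the bench, z=0). Origin on the bench, centre line, plane of the shut flap; x along the travel (mouth to follower), y left of travel. Walls 24 mm high, 8 thick, 70 apart inside, x -110 to 230 mm; before them a mouth flaring to 95 from x -150. Gate posts 30 high beside the walls at x 0. Travel: robot's left to right, +-0.2 rad.
- flap (a joint): Steel flap's angle, rad: 0 shut, 1.5 open along the wall. 5 mm thick, 66 long, 4 to 24 mm above the bench. Hinge at lane x 0, y -35 mm; free end opens to +x only. Spring 0.02 N m (shut) to 0.12 (open), damped: freed, it shuts in about half a second. It tends to push back a carrier let go halfway, and springs shut (or on to what is behind) once the carrier's tail passes lane x 64 mm.
- flap_tip (a point): Top of the flap's free end, 66 mm from the hinge, 24 mm above the bench, moving with the flap.
- follower (a joint): How far (m) the grey follower plate has been pushed along the lane from its start (0 at the start, end of travel 0.030). Upright plate across the lane, 60 mm wide, 38 tall; its face starts anywhere from lane x 174 to 198 mm (not measured: find it by touch). Slides with a stiff drag of about 5.5 N and stays where it is left. Wanted: nudged 2 to 12 mm by the carrier's nose.
- carrier: Loose black board carrier (slides easily, friction 0.25), 0.2 to 0.4 kg: tray 90 mm long, 60 wide, 16 high with a green circuit board; flat tail, half-round nose. Origin: underside, middle; x to the nose (nose at +45 mm, tail at -45), z up. Over the origin a metal grip block, 14 mm along x, 30 along y, top at 62 mm. Starts on the bench left of the mouth, turned up to 0.6 rad from crosswise.
- carrier_nose (a point): Foremost point of the carrier's nose, 45 mm ahead of its origin, 8 mm above the underside.
- spool: Bystander: metal solder spool standing on the bench, 60 mm across, 41 mm high; origin under its middle.
- bin: Bystander: black open parts bin, 120 x 90 x 55 mm; origin under its middle.
- flux: Bystander: white bottle with black cap, 40 mm across, 75 mm tall; origin under its middle.

How it is judged:
By the outcome, as a careful person would: the job done as asked, in the order asked, and still so for the second after the job is handed in, with the robot touching nothing.
It also fails if it takes over 61 s, if anything falls off the work surface, if the arm or the gripper's body presses on something with over 40 N, if the wrist force passes 120 N, or if a joint passes its speed limit or range.

## Working session

There is one attempt and no reset: what is moved stays moved. The work goes in short steps, Python scripts to look and compute and a shell command to move; the robot and the scene stay as the last step left them, time stands still between calls to the robot, and variables do not carry over. Pictures are saved under pics/ and viewed, and the job is handed in when it is done.

```bash
mkdir -p pics; ls; cat > h.py <<'E'
import numpy as np,cv2
from cell import manip,cams,models
def snap(n,f):
    c=cams.camera(n); im=cv2.cvtColor(c['frame'],cv2.COLOR_RGB2BGR); cv2.imwrite('pics/'+f,im); return c
def ray(c,p,z):
    K=np.array(c['K']);T=np.array(c['pose']); d=T[:3,:3]@np.linalg.inv(K)@np.array([p[0],p[1],1.]); o=T[:3,3]
    return o+d*(z-o[2])/d[2]
def proj(c,P):
    K=np.array(c['K']);T=np.array(c['pose']); q=K@(T[:3,:3].T@(np.array(P,float)-T[:3,3])); return q[:2]/q[2]
E
python3 - <<'E'
from h import *
s=manip.read_state()
for k,v in s.items(): print(k,np.round(v,3))
for n in ['scene','top','wrist']:
    c=snap(n,n+'0.png'); print(n,np.round(c['pose'][:3],3).tolist())
    for t in ['carrier','lane','flap','follower','spool','bin','flux']:
        for r in models.regions_of(n,t)[:2]:
            print(t,round(r['score'],2),np.round(r['point']), r['pixels'].sum())
E
```

```text
pics
clock 0.0
joints [-1.345  0.3    1.522 -0.     1.321 -0.067]
qd [-0.001 -0.002  0.     0.001 -0.    -0.002]
effort [-0.0000e+00 -5.3180e+01 -3.5273e+01  7.1000e-02  2.4000e-02 -0.0000e+00]
eef_pos [ 158.685 -526.347  212.894]
eef_rot [-3.14  -0.     0.293]
wrist_force [-0.725  0.446 -0.075]
moment [-0.005  0.039 -0.03 ]
finger_gap 93.668
scene [[-0.822, 0.345, -0.453, 853.842], [0.57, 0.474, -0.671, 519.597], [-0.017, -0.81, -0.586, 475.199]]
carrier 0.8 [362. 300.] 2470
lane 0.59 [233. 196.] 2677
flap 0.59 [237. 194.] 284
follower 0.55 [201. 147.] 353
spool 0.97 [163. 209.] 877
bin 0.69 [161. 208.] 901
flux 0.88 [265. 149.] 450
top [[-0.01, -0.99, 0.141, 377.716], [-1.0, 0.01, -0.002, 61.385], [0.0, -0.141, -0.99, 1175.843]]
carrier 0.94 [158. 191.] 820
lane 0.58 [298. 198.] 1870
flap 0.54 [292. 180.] 26
follower 0.71 [373. 191.] 240
spool 0.64 [357. 132.] 1967
spool 0.57 [308. 129.] 502
bin 0.74 [359. 131.] 2012
flux 0.49 [327. 237.] 234
wrist [[0.289, -0.928, -0.236, 227.186], [-0.957, -0.28, -0.071, -505.358], [0.0, 0.247, -0.969, 385.119]]
```

View pics/scene0.png

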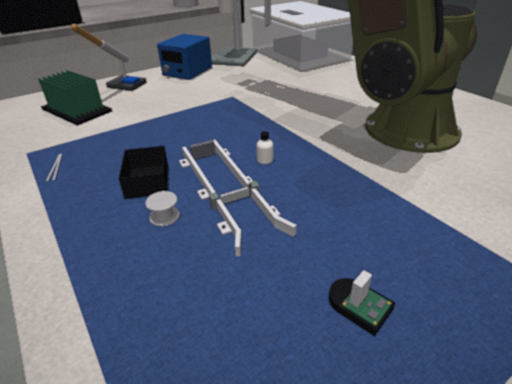

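```bash
python3 -c "
import cv2
a=cv2.imread('pics/top0.png');cv2.imwrite('pics/top0b.png',cv2.resize(a[90:290,110:430],None,fx=2.5,fy=2.5,interpolation=cv2.INTER_CUBIC))"
```

```text
(no output)
```

View pics/top0b.png

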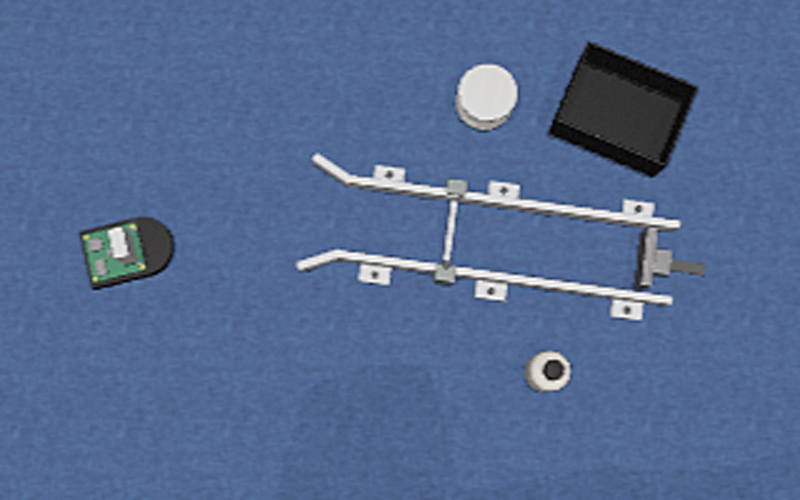

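```bash
python3 - <<'E'
from h import *
a=cv2.imread('pics/top0.png')
cv2.imwrite('pics/z1.png',cv2.resize(a[145:220,225:325],None,fx=8,fy=8,interpolation=cv2.INTER_CUBIC))
cv2.imwrite('pics/z2.png',cv2.resize(a[165:220,300:400],None,fx=8,fy=8,interpolation=cv2.INTER_CUBIC))
cv2.imwrite('pics/z3.png',cv2.resize(a[165:220,130:200],None,fx=10,fy=10,interpolation=cv2.INTER_CUBIC))
c=cams.camera('top'); print(c['K']); cc=lambda p:(p[0]/2.5+110,p[1]/2.5+90)
for p,z in [((457,187),30),((445,272),30),((120,245),62),((645,258),38),((487,95),41),((620,108),55),((552,370),75)]: print(p,ray(c,cc(p),z).round(0))
E
```

```text
[[460.4100393    0.         261.06944899]
 [  0.         460.4100393  189.49279916]
 [  0.           0.           1.        ]]
(457, 187) [603. -22.  30.]
(445, 272) [517.  -8.  30.]
(120, 245) [542. 311.  62.]
(645, 258) [ 528. -207.   38.]
(487, 95) [696. -53.  41.]
(620, 108) [ 677. -185.   55.]
(552, 370) [ 416. -105.   75.]
```

View pics/z1.png

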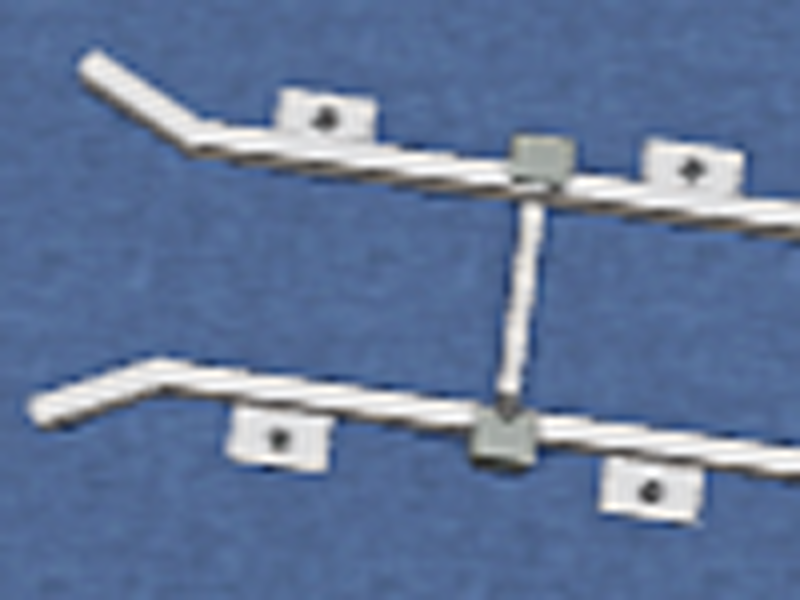

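View pics/z2.png

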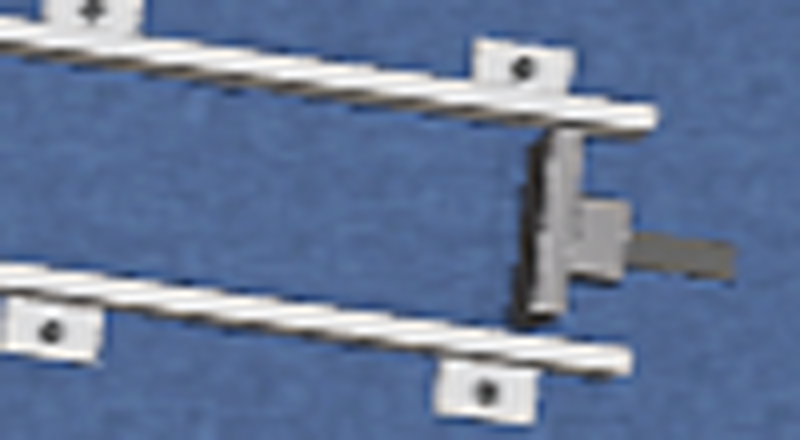

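View pics/z3.png

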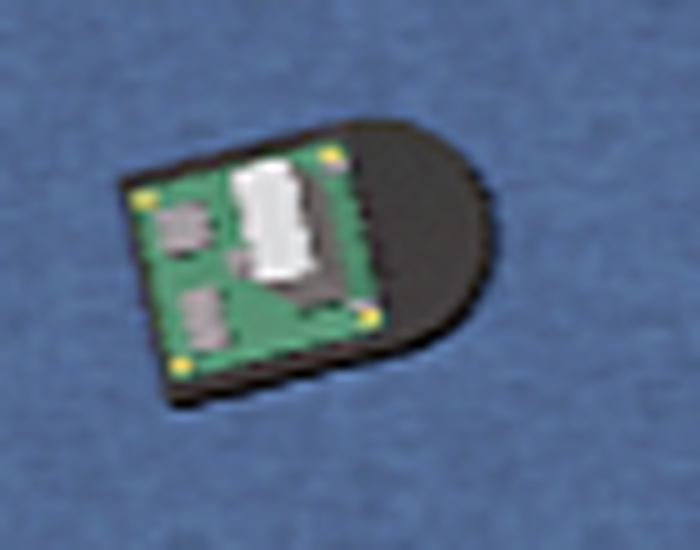

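```bash
python3 - <<'E'
from h import *
from scipy.optimize import least_squares
c=cams.camera('top')
z1=lambda p:(p[0]/8+225,p[1]/8+145); z2=lambda p:(p[0]/8+300,p[1]/8+165); z3=lambda p:(p[0]/10+130,p[1]/10+165)
L=[((230,39),z2((656,117))),((230,-39),z2((631,360))),((-148,51),z1((90,67))),((-148,-51),z1((38,410))),((-110,39),z1((195,133))),((-110,-39),z1((160,370)))]
def W(p,q): 
    x,y,a=p; return np.array([x+q[0]*np.cos(a)-q[1]*np.sin(a),y+q[0]*np.sin(a)+q[1]*np.cos(a)])
pts=[(l,ray(c,(p[0]-.06,p[1]-.06),24)[:2]) for l,p in L]
f=lambda p:np.concatenate([W(p,l)-w for l,w in pts])
r=least_squares(f,[560,-15,-1.6]); print(r.x, f(r.x).round(1))
# carrier: bottom/top corners
C=[((-45,30,16),z3((122,178))),((-45,-30,16),z3((165,400))),((0,0,62),z3((275,220))),((45,0,16),z3((493,235)))]
g=lambda p:np.concatenate([W(p,l[:2])-ray(c,q,l[2])[:2] for l,q in C])
r2=least_squares(g,[540,310,-1.4]);print(r2.x,g(r2.x).round(1))
E
```

```text
[559.32010576 -15.00629842  -1.71843712] [-0.1 -0.8 -0.1 -0.8 -4.2  2.   5.2  0.4  0.1 -0.4 -0.9 -0.4]
[542.26156757 311.77005092  -1.40324966] [ 1.3 -0.9 -0.9  1.5 -2.7 -0.7  2.3  0.1]
```

```bash
for i in 1; do python3 -m pendant '[[[3,-3.4,0,0],[6,-6.8,0,0],[9,-10.2,0,0],[12,-13.6,0,0],[15,-17,0,0]]]' 0.2 20; python3 -m pendant '[[[3,-3.4,0,0],[6,-6.8,0,0],[9,-10.2,0,0],[12,-13.6,0,0],[15,-17,0,0]]]'; python3 -m pendant '[[[3,-3.4,0,0],[6,-6.8,0,0],[9,-10.2,0,0],[12,-13.6,0,0],[15,-17,0,0]]]'; done
```

```text
clock: 1.8
eef_pos: [253.6, -318.9, 213.5]
eef_rot: [3.141, -0.0, 0.292]
wrist_force: [1.4, -0.2, -0.3]
finger_gap: 58.0
clock: 2.3
eef_pos: [348.2, -112.7, 213.8]
eef_rot: [3.141, -0.001, 0.293]
wrist_force: [2.1, -1.2, 0.8]
finger_gap: 56.1
clock: 2.8
eef_pos: [442.8, 93.6, 213.6]
eef_rot: [3.141, -0.001, 0.293]
wrist_force: [1.1, -1.5, 0.2]
finger_gap: 56.0
```

```bash
python3 -m pendant '[[[3.2,-3.6,0,0.03],[6.4,-7.2,0,0.06],[9.6,-10.9,0,0.09],[12.8,-14.5,0,0.125],[15.9,-18.2,0,0.125]]]'; python3 -m pendant '[[[0,0,0,0],[0,0,0,0]]]'
python3 - <<'E'
from h import *
c=snap('wrist','w1.png'); np.save('w1p.npy',c['pose']); print(c['K'])
s=manip.read_state();print(s['clock'],s['eef_pos'],s['eef_rot'],s['joints'],s['wrist_force'])
E
```

```text
clock: 3.3
eef_pos: [542.6, 313.7, 213.3]
eef_rot: [3.142, -0.0, 0.167]
wrist_force: [0.1, -0.7, -0.3]
finger_gap: 56.2
clock: 3.5
eef_pos: [541.8, 312.2, 212.5]
eef_rot: [3.141, 0.001, 0.169]
wrist_force: [-0.4, -0.4, -0.0]
finger_gap: 56.5
[[294.23594967   0.         252.89498161]
 [  0.         294.23594967 185.91639809]
 [  0.           0.           1.        ]]
3.55 [541.85213176 311.344991   213.13452201] [3.14125578e+00 6.44162189e-04 1.68025238e-01] [ 4.62986031e-01  4.69795300e-01  1.28867347e+00 -1.37463185e-04
  1.38383816e+00  1.86578261e+00] [0.00548439 0.31107166 0.26135641]
```

View pics/w1.png

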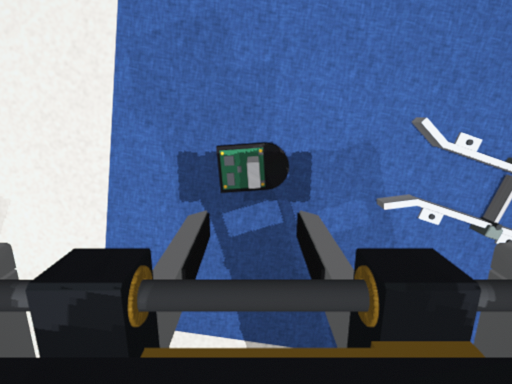

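```bash
python3 - <<'E'
import cv2
a=cv2.imread('pics/w1.png')
cv2.imwrite('pics/w1z.png',cv2.resize(a[130:205,205:305],None,fx=8,fy=8,interpolation=cv2.INTER_CUBIC))
E
```

```text
(no output)
```

View pics/w1z.png

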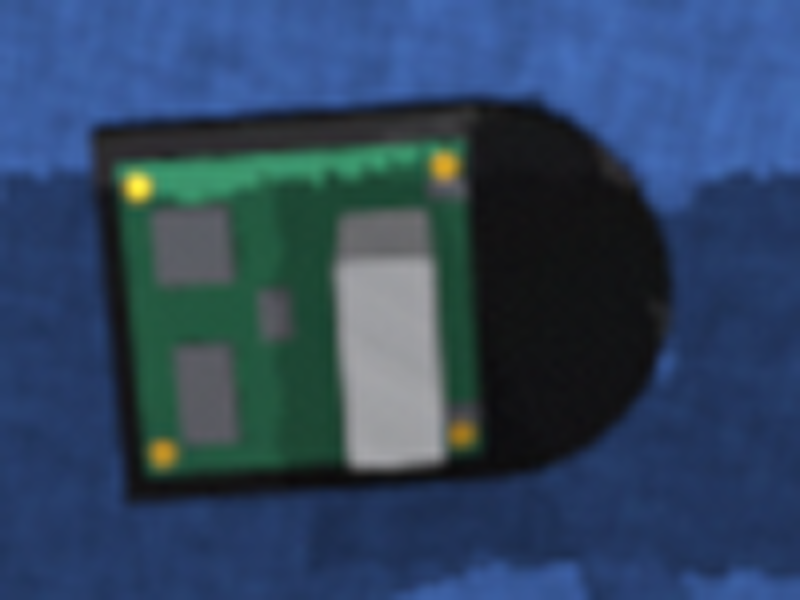

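```bash
python3 - <<'E'
from h import *
c=cams.camera('wrist'); c['pose']=np.load('w1p.npy')
q=lambda p:(p[0]/8+205-.44,p[1]/8+130-.44)
B=[ray(c,q(p),62) for p in [(335,262),(435,258),(445,464),(348,470)]]
print(np.round(B,1)); print('block',np.mean(B,0), 'yaw',np.arctan2(*( (B[1]-B[0]+B[2]-B[3])[[1,0]])),np.arctan2(*((B[1]-B[2]+B[0]-B[3])[[1,0]]))-np.pi/2)
for p,z in [((95,128),16),((130,500),16),((672,290),16)]: print(ray(c,q(p),z).round(1))
t1,t2=[ray(c,q(p),16) for p in [((95,128)),((130,500))]]; n=ray(c,q((672,290)),16)
print(np.arctan2(*(t1-t2)[[1,0]])-np.pi/2, ((t1+t2)/2+n)/2, np.linalg.norm(t1-t2))
E
```

```text
[[556.7 322.5  62. ]
 [559.6 308.9  62. ]
 [530.8 302.4  62. ]
 [527.6 315.8  62. ]]
block [543.66368757 312.38734738  62.        ] yaw -1.3495009488770462 -1.3467821165807268
[563.3 362.4  16. ]
[504.6 348.5  16. ]
[553.3 268.7  16. ]
-1.3379307781423393 [543.59638074 312.06539255  16.        ] 60.31579163263331
```

```bash
python3 -m pendant '[[[0.2,-0.05,4,-0.057],[0.2,-0.05,8,-0.057],[0.2,-0.05,12,-0.057],[0.2,-0.05,15,-0.057],[0.2,-0.05,16.5,-0.057]]]'; python3 -m pendant '[[[0,0,0.3,0],[0,0,0.6,0],[0,0,0.6,0]]]'; python3 - <<'E'
from h import *
c=snap('wrist','w2.png');snap('scene','s2.png'); print(manip.read_state()['eef_pos'],manip.read_state()['wrist_force'])
E
```

```text
clock: 4.1
eef_pos: [543.1, 311.0, 46.6]
eef_rot: [3.141, 0.002, 0.224]
wrist_force: [0.4, 0.9, -0.1]
finger_gap: 56.3
clock: 4.4
eef_pos: [544.6, 312.7, 43.9]
eef_rot: [-3.141, -0.002, 0.225]
wrist_force: [-1.1, 0.3, 0.6]
finger_gap: 56.4
[544.55778008 312.79860929  43.8709909 ] [0.21403218 0.31858218 0.11603947]
```

View pics/w2.png

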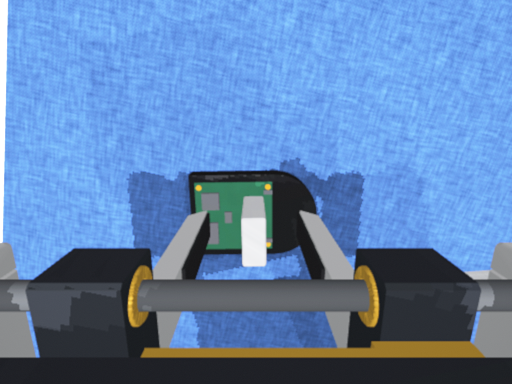

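View pics/s2.png

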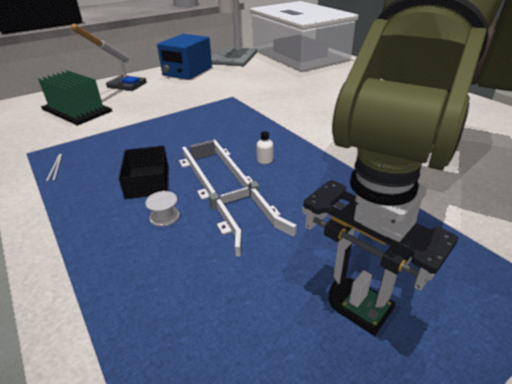

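```bash
python3 -m pendant '[[[0,0,0,0],[0,0,0,0],[0,0,0,0],[0,0,0,0],[0,0,0,0]]]' -1 25;  python3 -m pendant '[[[0,0,0,0],[0,0,0,0],[0,0,0,0]]]'
```

```text
clock: 5.0
eef_pos: [544.0, 312.6, 42.5]
eef_rot: [-3.142, -0.0, 0.225]
wrist_force: [-0.6, 0.3, -0.6]
finger_gap: 19.9
clock: 5.3
eef_pos: [544.0, 312.6, 42.4]
eef_rot: [3.142, 0.0, 0.225]
wrist_force: [-0.3, 0.2, 0.2]
finger_gap: 13.9
```

```bash
python3 -m pendant '[[[0.1,0.8,0,0.03],[0.3,2,0,0.07],[0.5,3.5,0,0.11],[0.7,5,0,0.15],[0.9,6.5,0,0.19]]]'; 
python3 - <<'E'
import numpy as np
from cell import manip
y=0.225-.19; s=manip.read_state(); print(s['eef_pos'],s['eef_rot'],s['wrist_force'])
d=np.array([591.4,187.5])-s['eef_pos'][:2]; print(d@[np.cos(y),np.sin(y)],d@[np.sin(y),-np.cos(y)])
E
```

```text
clock: 5.8
eef_pos: [567.8, 249.5, 42.4]
eef_rot: [3.142, 0.0, 0.031]
wrist_force: [0.5, 1.2, -1.1]
finger_gap: 13.8
[567.77466213 249.52106176  42.42441059] [3.14153596e+00 1.10086978e-04 3.06483750e-02] [ 0.51729044  1.18382629 -1.1017042 ]
21.440574828845467 62.80979575406245
```

```bash
python3 -m pendant '[[[0.5,1.5,0,0.04],[1,3,0,0.08],[1.5,4.5,0,0.12],[2,6,0,0.16],[2.1,6.3,0,0.182]]]'; python3 -m pendant '[[[0,0,0,0],[0,0,0,0]]]'
python3 - <<'E'
from h import *
c=snap('wrist','w3.png'); np.save('w3p.npy',c['pose']);c=snap('top','t3.png')
s=manip.read_state();print(s['clock'],s['eef_pos'],s['eef_rot'],s['wrist_force'])
a=cv2.imread('pics/t3.png');cv2.imwrite('pics/t3z.png',cv2.resize(a[130:230,170:300],None,fx=6,fy=6,interpolation=cv2.INTER_CUBIC))
E
```

```text
clock: 6.3
eef_pos: [591.1, 187.1, 42.5]
eef_rot: [3.141, -0.0, -0.152]
wrist_force: [-1.0, 1.1, -0.4]
finger_gap: 13.9
clock: 6.5
eef_pos: [590.4, 189.2, 42.4]
eef_rot: [3.141, -0.0, -0.147]
wrist_force: [0.2, -0.6, -0.5]
finger_gap: 13.8
6.6 [590.25969609 189.47051041  42.44366735] [ 3.14153497e+00 -2.61332394e-05 -1.46135304e-01] [-1.15272818 -0.97937912 -0.65165419]
```

View pics/w3.png

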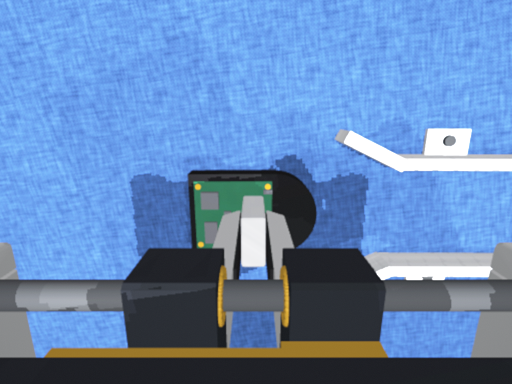

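View pics/t3z.png

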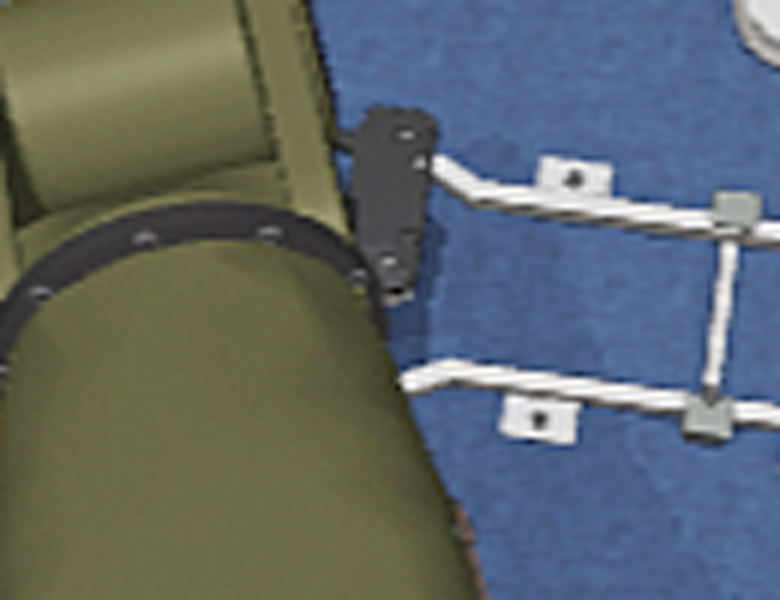

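```bash
python3 - <<'E'
import cv2
a=cv2.imread('pics/w3.png')
cv2.imwrite('pics/w3z.png',cv2.resize(a[120:280,180:340],None,fx=3.7,fy=3.7,interpolation=cv2.INTER_CUBIC))
cv2.imwrite('pics/w3y.png',cv2.resize(a[120:280,330:512],None,fx=3.7,fy=3.7,interpolation=cv2.INTER_CUBIC))
E
```

```text
(no output)
```

View pics/w3z.png

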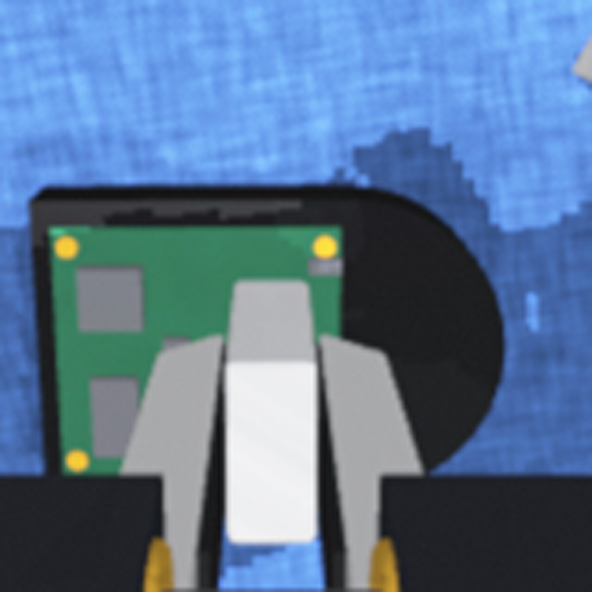

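View pics/w3y.png

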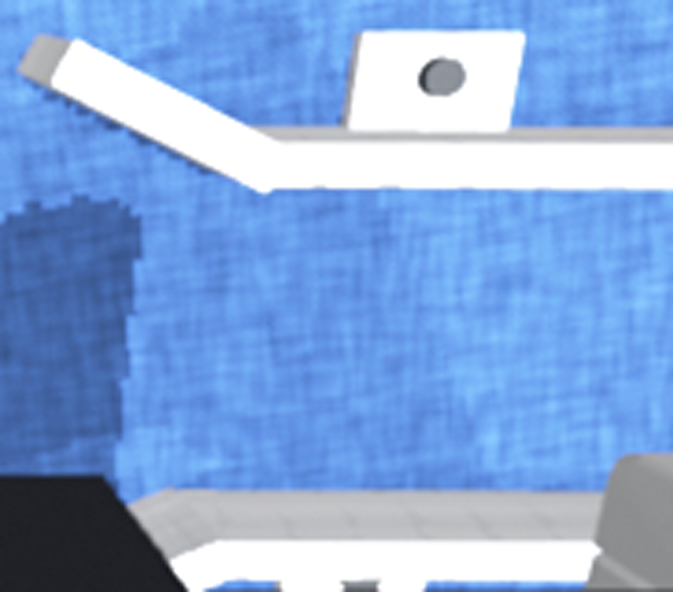

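```bash
python3 - <<'E'
from h import *
c=cams.camera('wrist'); c['pose']=np.load('w3p.npy'); st=manip.read_state()
print(st['eef_pos'])
u=np.array([np.cos(-1.718),np.sin(-1.718)]);v=np.array([-u[1],u[0]]);o=np.array([559.3,-15])
def L(p,z,ox):
    w=ray(c,(p[0]/3.7+ox-.36,p[1]/3.7+120-.36),z)[:2]; return np.round([(w-o)@u,(w-o)@v],1)
for n,p,z in [('UI',(268,189),24),('UI2',(660,189),24),('UO',(280,141),24),('UO2',(660,143),24),('LIb',(250,490),0),('LIb2',(580,492),0),('LIt',(250,541),24),('LIt2',(580,545),24),('tipU',(68,62),24)]: print(n,L(p,z,330))
for n,p,z in [('cTopL',(60,200),16),('cTopL2',(300,200),16),('cbot',(60,188),0),('cbot2',(340,188),0),('nose',(504,345),16),('b1',(226,363),62),('b2',(318,363),62),('b3',(318,543),62),('b4',(226,543),62)]: print(n,L(p,z,180))
print('tcp',(st['eef_pos'][:2]-o)@u,(st['eef_pos'][:2]-o)@v)
E
```

```text
[590.28029287 189.47212873  42.46998932]
UI [-109.    34.2]
UI2 [-39.2  34.2]
UO [-108.    42.8]
UO2 [-41.   42.5]
LIb [-92.2 -36.6]
LIb2 [-21.  -37.1]
LIt [-103.8  -35.2]
LIt2 [-39.7 -36.1]
tipU [-146.4   56.5]
cTopL [-246.4   30.4]
cTopL2 [-201.8   30.4]
cbot [-249.5   29.5]
cbot2 [-193.4   29.5]
nose [-162.4    2. ]
b1 [-213.9   15.4]
b2 [-200.3   15.4]
b3 [-199.9  -14.2]
b4 [-214.2  -14.2]
tcp -206.80474181643578 0.6547799658326977
```

```bash
python3 -m pendant '[[[0.06,0.8,0,0],[0.12,2,0,0],[0.12,3.5,0,0],[0.12,5,0,0],[0.12,6.5,0,0]]]'; python3 -m pendant '[[[0,1.5,0,0],[0,3,0,0],[0,4.5,0,0],[0,5.2,0,0],[0,5.2,0,0]]]'
python3 - <<'E'
from h import *
c=snap('wrist','w4.png'); np.save('w4p.npy',c['pose'])
s=manip.read_state();print(s['clock'],s['eef_pos'],s['eef_rot'],s['wrist_force'])
E
```

```text
clock: 7.15
eef_pos: [581.8, 122.8, 42.4]
eef_rot: [3.142, 0.0, -0.148]
wrist_force: [-0.4, 0.7, -1.7]
finger_gap: 13.3
clock: 7.65
eef_pos: [574.3, 72.0, 42.4]
eef_rot: [3.141, 0.0, -0.148]
wrist_force: [0.5, 0.3, -2.2]
finger_gap: 13.7
7.7 [574.42528634  72.72733714  42.41268057] [ 3.14152694e+00  9.83581397e-05 -1.47812940e-01] [-0.06964052  0.14530055 -2.24694753]
```

View pics/w4.png

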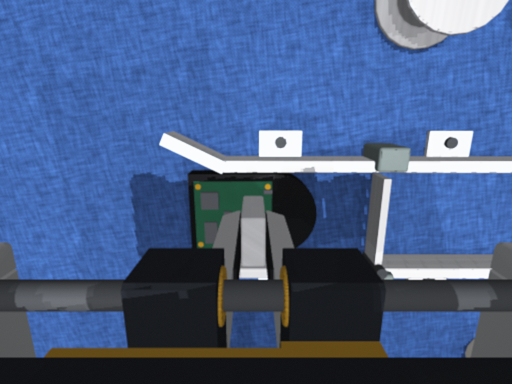

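```bash
python3 - <<'E'
import cv2
a=cv2.imread('pics/w4.png')
cv2.imwrite('pics/w4z.png',cv2.resize(a[140:220,180:300],None,fx=6.6,fy=6.6,interpolation=cv2.INTER_CUBIC))
cv2.imwrite('pics/w4y.png',cv2.resize(a[140:290,300:440],None,fx=4,fy=4,interpolation=cv2.INTER_CUBIC))
E
```

```text
(no output)
```

View pics/w4z.png

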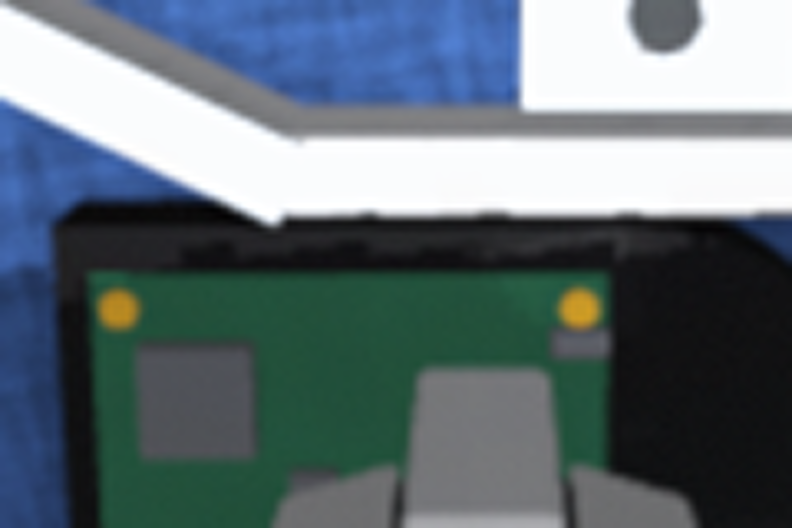

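View pics/w4y.png

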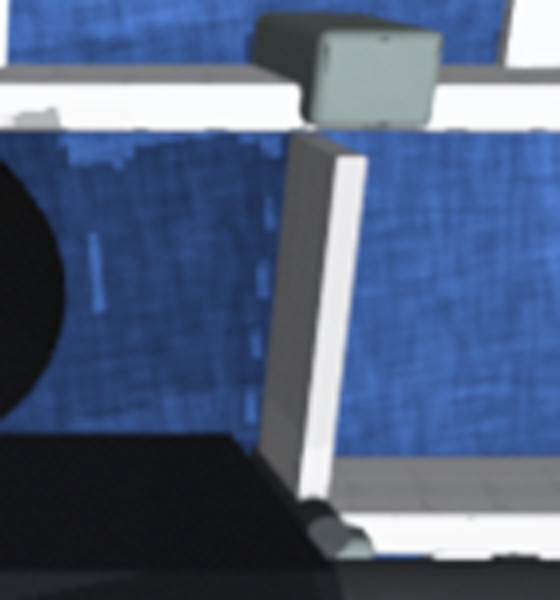

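```bash
python3 - <<'E'
from h import *
c=cams.camera('wrist'); c['pose']=np.load('w4p.npy')
u=np.array([np.cos(-1.718),np.sin(-1.718)]);v=np.array([-u[1],u[0]]);o=np.array([559.3,-15])
def L(p,z,ox,k):
    w=ray(c,(p[0]/k+ox-.44,p[1]/k+140-.44),z)[:2]; return np.round([(w-o)@u,(w-o)@v],1)
for n,p,z in [('bend',(280,225),24),('UI',(300,217),24),('UI2',(790,217),24),('UO',(300,140),24),('cTop',(60,228),16),('blkbase',(420,370),16)]: print(n,L(p,z,180,6.6))
for n,p,z in [('nose',(66,290),16),('UI',(550,130),24),('LIt',(500,515),24),('LIb',(500,457),0),('flap tip',(340,155),24),('flap tip far',(366,155),24),('flap low',(300,498),24)]: print(n,L(p,z,300,4))
for i in range(4):
  c=cams.camera('wrist');s=manip.read_state(); print(s['eef_pos'].round(2) if hasattr(s['eef_pos'],'round') else s['eef_pos'],np.round(s['wrist_force'],1))
E
```

```text
bend [-109.3   33.5]
UI [-107.3   34.3]
UI2 [-58.4  34.2]
UO [-107.1   42.1]
cTop [-133.1   31.5]
blkbase [-95.7  16.1]
nose [-44.    3.8]
UI [32.4 34.4]
LIt [ 34.3 -36.1]
LIb [ 48.  -37.1]
flap tip [-1.7 30.2]
flap tip far [ 2.6 30.2]
flap low [ -2.  -32.7]
[574.5   73.39  42.44] [ 0.4 -0.4 -1.5]
[574.49  73.51  42.42] [-0.4 -1.2 -1.7]
[574.5   73.55  42.42] [-0.5 -0.1 -1.9]
[574.49  73.54  42.42] [ 0.2  0.2 -1.4]
```

```bash
python3 -m pendant '[[[0,0.7,0.02,0],[0,1.4,0.03,0],[0,2.1,0.03,0],[0,2.8,0.03,0],[0,3.4,0.03,0]]]'; python3 -m pendant '[[[0,0.4,0,0],[0,0.8,0,0],[0,1.2,0,0],[0,1.6,0,0],[0,2,0,0]]]'
```

```text
clock: 8.45
eef_pos: [569.5, 38.7, 42.4]
eef_rot: [-3.141, -0.0, -0.148]
wrist_force: [0.7, 2.8, 3.2]
finger_gap: 13.9
clock: 8.95
eef_pos: [566.7, 19.7, 42.4]
eef_rot: [-3.141, -0.001, -0.147]
wrist_force: [0.7, 5.2, 5.5]
finger_gap: 13.7
```

```bash
python3 -m pendant '[[[0,0.4,-0.01,0],[0,0.8,-0.01,0],[0,1.2,-0.01,0],[0,1.6,-0.01,0],[0,2,-0.01,0]]]'; python3 -m pendant '[[[0,0.4,0,0],[0,0.8,0,0],[0,1.2,0,0],[0,1.6,0,0],[0,2,0,0]]]'
```

```text
clock: 9.45
eef_pos: [564.1, 0.1, 42.5]
eef_rot: [-3.141, -0.002, -0.147]
wrist_force: [4.2, 5.8, 3.6]
finger_gap: 14.0
clock: 9.95
eef_pos: [561.3, -20.0, 42.5]
eef_rot: [-3.141, -0.002, -0.147]
wrist_force: [5.1, 3.8, 1.5]
finger_gap: 13.6
```

```bash
python3 -m pendant '[[[0,0.4,0,0],[0,0.8,0,0],[0,1.2,0,0],[0,1.6,0,0],[0,2,0,0]]]'; python3 -m pendant '[[[0,0.4,0,0],[0,0.8,0,0],[0,1.2,0,0],[0,1.6,0,0],[0,2,0,0]]]'
```

```text
clock: 10.45
eef_pos: [558.1, -39.9, 42.4]
eef_rot: [-3.141, -0.001, -0.147]
wrist_force: [3.2, 3.3, 3.8]
finger_gap: 13.6
clock: 10.95
eef_pos: [554.8, -59.8, 42.4]
eef_rot: [-3.142, -0.0, -0.147]
wrist_force: [2.4, 3.3, 5.7]
finger_gap: 13.9
```

```bash
python3 -m pendant '[[[0,0.4,-0.01,0],[0,0.8,-0.01,0],[0,1.2,-0.01,0],[0,1.6,-0.01,0],[0,2,-0.01,0]]]'; python3 -m pendant '[[[0,0.4,0,0],[0,0.8,0,0],[0,1.2,0,0],[0,1.6,0,0],[0,2,0,0]]]'; python3 -m pendant '[[[0,0.4,0,0],[0,0.8,0,0],[0,1.2,0,0],[0,1.6,0,0],[0,2,0,0]]]'
python3 - <<'E'
from h import *
c=snap('wrist','w5.png'); np.save('w5p.npy',c['pose']); c=snap('top','t5.png')
E
```

```text
clock: 11.45
eef_pos: [551.8, -79.6, 42.4]
eef_rot: [-3.142, 0.0, -0.147]
wrist_force: [2.7, 3.2, 4.8]
finger_gap: 14.1
clock: 11.95
eef_pos: [548.8, -99.3, 42.4]
eef_rot: [-3.142, 0.0, -0.147]
wrist_force: [3.7, 4.8, 5.9]
finger_gap: 13.7
clock: 12.45
eef_pos: [545.9, -119.1, 42.4]
eef_rot: [-3.141, 0.0, -0.147]
wrist_force: [1.4, 3.4, 5.6]
finger_gap: 14.0
```

View pics/w5.png

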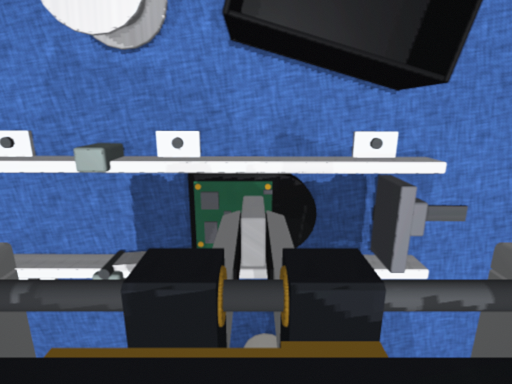

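```bash
python3 - <<'E'
from h import *
c=cams.camera('wrist'); c['pose']=np.load('w5p.npy')
u=np.array([np.cos(-1.718),np.sin(-1.718)]);v=np.array([-u[1],u[0]]);o=np.array([559.3,-15])
for n,p,z in [('nose',(316,213),16),('face low',(371.5,262),0),('face top near',(395,268),38),('facelow2',(375,190),0),('facetop2',(407,188),38),('flap?',(115,262),24)]:
    w=ray(c,p,z)[:2]; print(n,np.round([(w-o)@u,(w-o)@v],1))
a=cv2.imread('pics/w5.png')
cv2.imwrite('pics/w5y.png',cv2.resize(a[160:290,300:450],None,fx=4,fy=4,interpolation=cv2.INTER_CUBIC))
E
```

```text
nose [149.2   3.1]
face low [199.6 -44.2]
face top near [198.7 -27.7]
facelow2 [196.3  15.7]
facetop2 [199.6  27.2]
flap? [  5.9 -31. ]
```

View pics/w5y.png

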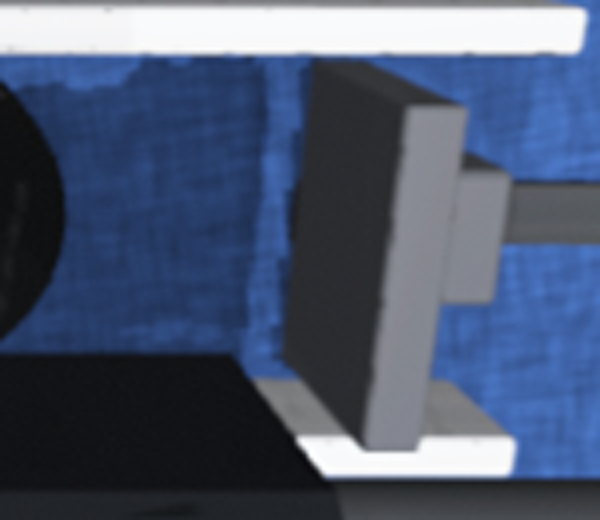

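```bash
python3 -m pendant '[[[0,0.4,-0.005,0],[0,0.8,-0.01,0],[0,1.2,-0.01,0],[0,1.6,-0.01,0],[0,2,-0.01,0]]]'; python3 -m pendant '[[[0,0.4,0,0],[0,0.8,0,0],[0,1.2,0,0],[0,1.4,0,0],[0,1.5,0,0]]]';python3 -m pendant '[[[0,0.1,0,0],[0,0.2,0,0]]]'
```

```text
clock: 13.1
eef_pos: [542.7, -138.9, 42.4]
eef_rot: [-3.141, 0.001, -0.147]
wrist_force: [-0.1, 4.4, 6.2]
finger_gap: 13.6
clock: 13.6
eef_pos: [540.4, -153.8, 42.4]
eef_rot: [-3.141, 0.001, -0.147]
wrist_force: [1.0, 3.7, 5.8]
finger_gap: 14.1
clock: 13.8
eef_pos: [540.2, -155.6, 42.4]
eef_rot: [-3.141, 0.001, -0.147]
wrist_force: [0.3, 3.8, 6.2]
finger_gap: 14.0
```

```bash
python3 - <<'E'
from h import *
c=snap('wrist','w6.png'); np.save('w6p.npy',c['pose'])
u=np.array([np.cos(-1.718),np.sin(-1.718)]);o=np.array([559.3,-15])
for i in range(4):
    s=manip.read_state(); print((s['eef_pos'][:2]-o)@u,np.round(s['wrist_force'],1)); cams.camera('wrist')
E
```

```text
142.01229070740135 [0.3 3.5 5.7]
141.98817749402068 [1.7 2.1 5.7]
141.97998479545558 [-0.8  2.2  6.3]
141.99115939758295 [-0.7  3.3  7.1]
```

View pics/w6.png

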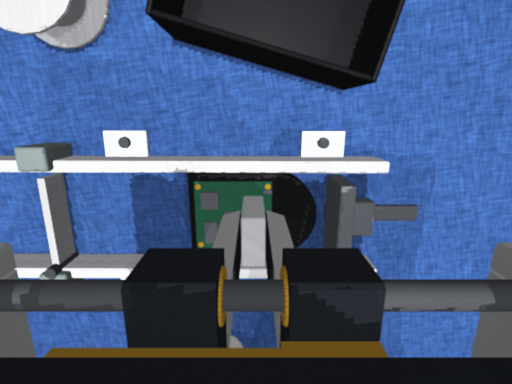

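```bash
python3 -m pendant '[[[0,0.1,-0.01,0],[0,0.2,-0.01,0],[0,0.3,-0.01,0],[0,0.4,-0.01,0],[0,0.5,-0.01,0]]]'; python3 -m pendant '[[[0,0.1,0,0],[0,0.2,0,0],[0,0.2,0,0]]]'; python3 -m pendant '[[[0,0.1,0,0],[0,0.2,0,0],[0,0.2,0,0]]]'
```

```text
clock: 14.55
eef_pos: [539.4, -160.6, 42.4]
eef_rot: [-3.142, 0.001, -0.147]
wrist_force: [1.4, 3.3, 4.6]
finger_gap: 13.9
clock: 14.85
eef_pos: [539.1, -162.6, 42.4]
eef_rot: [3.142, 0.001, -0.147]
wrist_force: [-0.1, 2.4, 5.4]
finger_gap: 13.3
clock: 15.15
eef_pos: [538.8, -164.5, 42.4]
eef_rot: [-3.141, 0.001, -0.147]
wrist_force: [-0.4, 3.5, 4.6]
finger_gap: 13.8
```

```bash
for i in 1; do python3 -m pendant '[[[0,0.1,-0.01,0],[0,0.1,-0.01,0]]]'; python3 -m pendant '[[[0,0.1,0,0],[0,0.1,0,0]]]'; done
python3 - <<'E'
from h import *
c=snap('wrist','w7.png'); np.save('w7p.npy',c['pose'])
a=cv2.imread('pics/w7.png')
cv2.imwrite('pics/w7y.png',cv2.resize(a[160:290,270:400],None,fx=4.5,fy=4.5,interpolation=cv2.INTER_CUBIC))
E
```

```text
clock: 15.35
eef_pos: [538.7, -165.0, 42.5]
eef_rot: [-3.141, 0.001, -0.147]
wrist_force: [1.7, 6.7, 5.2]
finger_gap: 13.7
clock: 15.55
eef_pos: [538.6, -165.9, 42.4]
eef_rot: [-3.141, 0.001, -0.147]
wrist_force: [1.6, 7.2, 6.2]
finger_gap: 13.9
```

View pics/w7y.png

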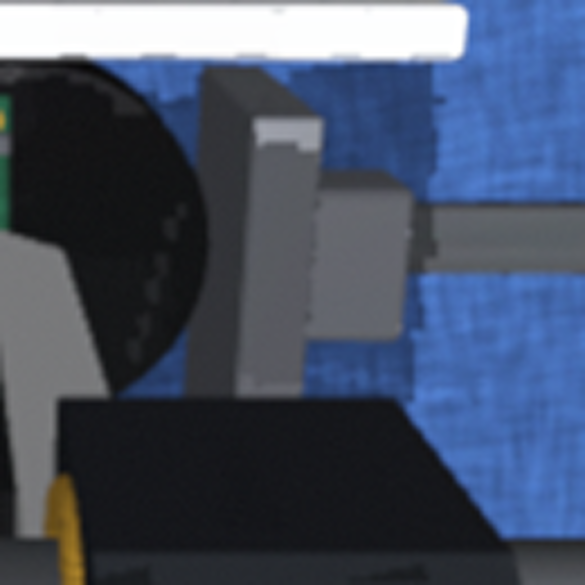

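```bash
python3 -m pendant '[[[0,0.1,0,0],[0,0.1,0,0]]]'; python3 -m pendant '[[[0,0.1,0,0],[0,0.1,0,0]]]';python3 -m pendant '[[[0,0.1,0,0],[0,0.1,0,0]]]'
```

```text
clock: 15.8
eef_pos: [538.5, -166.8, 42.5]
eef_rot: [-3.141, 0.001, -0.147]
wrist_force: [2.0, 8.3, 5.3]
finger_gap: 13.9
clock: 16.0
eef_pos: [538.3, -167.8, 42.4]
eef_rot: [-3.141, 0.001, -0.147]
wrist_force: [2.2, 6.8, 5.4]
finger_gap: 14.0
clock: 16.2
eef_pos: [538.2, -168.8, 42.4]
eef_rot: [-3.141, 0.001, -0.147]
wrist_force: [1.4, 9.0, 4.3]
finger_gap: 14.1
```

```bash
python3 -m pendant '[[[0,0.1,0,0],[0,0.2,0,0],[0,0.25,0,0],[0,0.25,0,0]]]'; python3 - <<'E'
from h import *
c=snap('wrist','w8.png'); np.save('w8p.npy',c['pose'])
a=cv2.imread('pics/w8.png')
cv2.imwrite('pics/w8y.png',cv2.resize(a[160:290,270:400],None,fx=4.5,fy=4.5,interpolation=cv2.INTER_CUBIC))
E
```

```text
clock: 16.6
eef_pos: [537.8, -171.3, 42.4]
eef_rot: [-3.14, 0.001, -0.147]
wrist_force: [1.4, 7.8, 5.7]
finger_gap: 13.9
```

View pics/w8y.png

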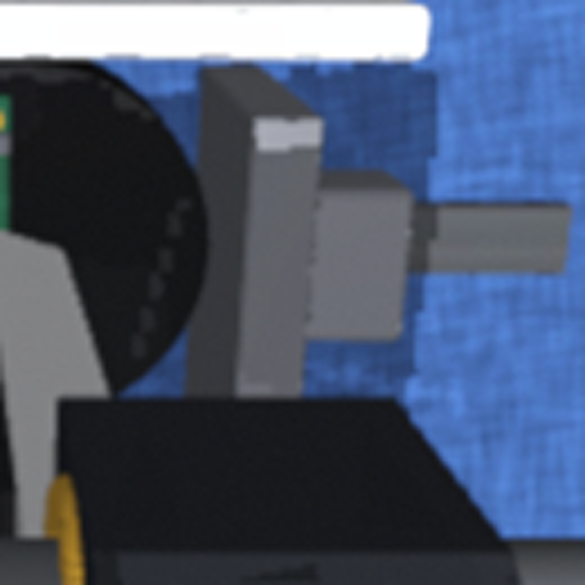

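```bash
python3 -m pendant '[[[0,0,0,0],[0,0,0,0],[0,0,0,0],[0,0,0,0],[0,0,0,0]]]' -0.36; python3 -m pendant '[[[0,0,-1,0],[0,0,-3,0],[0,0,-6,0],[0,0,-10,0],[0,0,-14,0]]]'; python3 -m pendant '[[[-3,-3,-2,0],[-6,-6,-4,0],[-9,-10,-4,0],[-12,-14,-4,0],[-14,-16,-4,0]]]';python3 -m pendant '[[[-2,-4,0,0],[-4,-8,0,0],[-5,-12,0,0],[-5,-16,0,0],[-5,-16,0,0]]]'
python3 - <<'E'
from h import *
c=snap('top','t9.png'); snap('scene','s9.png')
for t in ['carrier','follower','flap']:
    for r in models.regions_of('top',t)[:1]: print(t,r['score'],r['point'])
a=cv2.imread('pics/t9.png');cv2.imwrite('pics/t9z.png',cv2.resize(a[120:280,220:420],None,fx=4,fy=3.7,interpolation=cv2.INTER_CUBIC))
E
```

```text
clock: 17.15
eef_pos: [538.0, -171.9, 42.5]
eef_rot: [3.142, 0.0, -0.147]
wrist_force: [-0.4, -0.4, -0.4]
finger_gap: 30.1
clock: 17.65
eef_pos: [537.8, -171.7, 184.8]
eef_rot: [3.142, 0.0, -0.147]
wrist_force: [0.2, -0.5, -0.3]
finger_gap: 30.3
clock: 18.15
eef_pos: [421.6, 9.2, 223.6]
eef_rot: [-3.141, -0.001, -0.146]
wrist_force: [1.7, -1.5, 0.3]
finger_gap: 30.0
clock: 18.65
eef_pos: [396.9, 175.8, 223.4]
eef_rot: [-3.141, -0.001, -0.143]
wrist_force: [-0.1, -0.3, 0.7]
finger_gap: 29.9
carrier 0.93 [350.2, 193.0]
follower 0.63 [372.6, 194.7]
```

View pics/t9z.png

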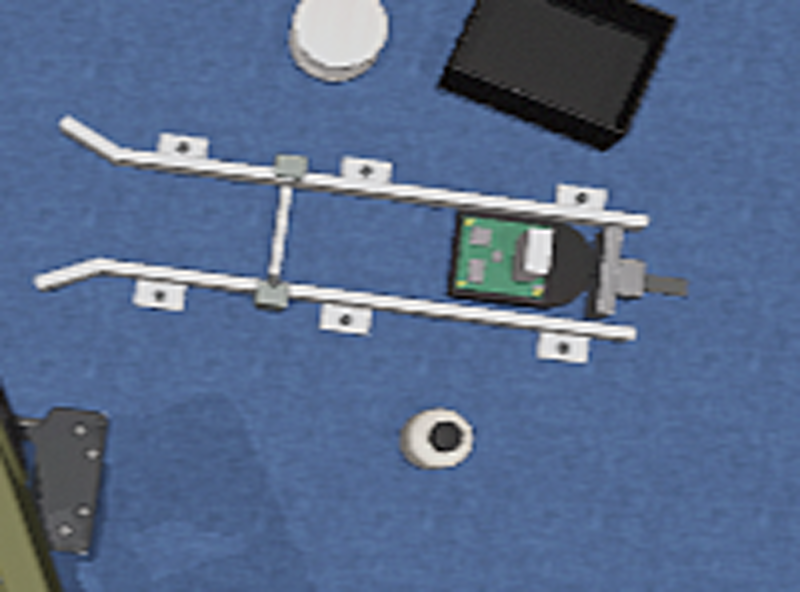

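View pics/s9.png

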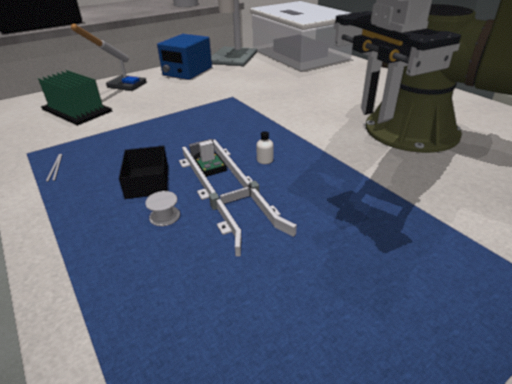

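```bash
python3 - <<'E'
from h import *
a=cv2.imread('pics/top0.png');b=cv2.imread('pics/t9.png')
def m(r0,r1,c0,c1):
    t=cv2.resize(a[r0:r1,c0:c1],None,fx=8,fy=8,interpolation=cv2.INTER_CUBIC)
    s=cv2.resize(b[r0-4:r1+4,c0-6:c1+6],None,fx=8,fy=8,interpolation=cv2.INTER_CUBIC)
    R=cv2.matchTemplate(s,t,cv2.TM_CCOEFF_NORMED);_,v,_,l=cv2.minMaxLoc(R);return v,(l[0]/8-6,l[1]/8-4)
print('follower',m(182,206,369,379)); print('spool',m(110,145,290,320)); print('bin',m(105,165,325,392));print('flux',m(228,250,316,344));print('flap',m(170,190,287,295))
manip.sign_off()
E
```

```text
follower (0.9154545664787292, (2.75, 0.25))
spool (0.9998378753662109, (0.0, 0.0))
bin (0.9990241527557373, (0.0, 0.0))
flux (0.9997461438179016, (0.0, 0.0))
flap (0.9986101388931274, (0.0, 0.0))
the job is handed in; nothing more can be done
```

I gripped the carrier by its block and slid it along the bench into the mouth. I then pushed it through the flap, moving only forward, until its nose moved the follower plate. I released it, backed away and handed the job in at about 19 s on the robot's clock.

**Last checks**
- **Flap:** the final pictures show it shut behind the carrier, in the same place as at the start.
- **Follower:** touch and arm travel put the push at about 6 mm. Comparing the first and last top pictures gives about 6 to 7 mm. Both are inside the 2 to 12 mm wanted.
- **Bystanders:** the spool, bin and bottle show no shift between the first and last top pictures.
- **Forces:** the readings I printed stayed at about 9 N or less on any axis. The arm touches nothing now.

**Where checks were off**
- **Vertical force:** for part of the slide before the flap, the tool carried about 2 N of the carrier's weight. I lowered the tool 0.3 mm, and from there the carrier was pressed on the bench with about 5 N.
- **Carrier angle:** the top camera gave −1.40 rad and the wrist camera −1.35 rad. I used the wrist camera, and the grasp and fit were good.
- **Flap detection:** the trained network did not find the flap in the last top picture. I judged it shut by eye and by the picture comparison.

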